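# Bed the deep-stepped cast on its finishing stand and feel that it does not rock

## Robot

A 7-joint arm with a two-finger parallel gripper is mounted at the origin on the work surface. World frame = base frame: x ahead of the robot, y to its left, z up, the work surface at z = 0. Lengths are in m, angles in rad, forces in N, time in s.
With the tool pointing down it reaches from about 0.35 to 0.9 m from the base axis. Payload 8.1 kg.
Tool frame: the origin (TCP) lies at the very end of the fingers, on their centre line; the grasp point (between the pads) lies 19 mm behind it (grasp_offset is the distance from the TCP to the grasp point, in m); z points along the fingers, y is the line along which they close (so a half turn about z gives the same grasp; the last joint's range is limited). The gripper opens to 92 mm and grips with 3 to 60 N. Pads are 19 mm wide; open, the fingers measure 130 mm over their backs; the gripper's body (75 mm by 190 mm) begins 47 mm behind the grasp point.
Start: joints at [-1.299, 0.434, 0.025, 1.573, -0.012, 1.134, -0.075], TCP at [0.229, 0.582, 0.227] pointing down, gripper open.
Joint ranges: [-2.62, 2.62], [-0.44, 2.09], [-1.27, 1.32], [0.08, 2.57], [-1.32, 4.46], [0.12, 2], [-2.74, 2.74]. Speed limits (rad/s): [2.22, 2.22, 3.01, 3.01, 3.14, 3.14, 3.14].

## Interface

Orientations are given as a rotation vector (axis times angle).
In Python, from cell import observe, get_image, camera_params, sign_off, silhouettes, grasp_offset gives the robot as it stands. The module is installed in compiled form; this text tells all that it offers.
- The arm moves only by the tool jog_arm, never from a script. Its argument "motion" is a list that holds one entry, the list of rows, each a list of 7 numbers: the shift along the tool's x, y, z in m, then the turn, a rotation vector about the tool's x, y, z in rad, then the closure, from -1 (fully open) to 1 (shut), so that 0 is half open. In form: [[[dx, dy, dz, wx, wy, wz, hand], ...]]. A call has 1 to 10 rows; each row is the pose to reach, as a shift and turn from the pose commanded when the call began, along the tool's axes at that moment; what a row does not reach only later rows make up. A row lasts 1/12 s, in which the tool goes at most 41.7 mm and 7.16 degrees, less where a joint would pass 70% of its speed; a pose out of reach is approached as far as the arm can. A call with a gripper value outside its range is refused whole. The fingers move at their own pace and stop on an object; "force" is the grip in N (left out, the last holds). Time passes only in rows, so rows that repeat a pose let the fingers close. It gives the time, the measured TCP pose, the force, the opening and the grip force at its end, in the units of the state.
- observe(): the state, without advancing time (a new reading comes with each control period).
- get_image(name): name is "side" or "top"; returns the picture (384x512x3 uint8, red, green, blue); there is no depth.
- camera_params(name): a dict with "vertical_fov" (degrees; the focal length in pixels is half the picture's height over the tangent of half this angle, whatever the lens; pixels are square), "cx", "cy" (the principal point, pixels), "T" (4x4, takes a point from camera to world coordinates). Camera axes: x right, y down, z forward; pixel columns grow to the right and rows downward; lengths in m; the calibration is good to about 2 mm. A picture is of the moment at which its call begins. camera_params takes no time and is no camera call.
- sign_off(): hands the job in; it is judged then, once.
Trained networks look in the newest picture that a camera, given by its name, has taken for a name from the list of things; names that differ only in an ending like _2 or _b are one class to them, and where a whole thing is asked for, a point or a joint stands for the part that bears it (a point fixed in the world has none). Each returns a list of dicts, best first, with "p" (0 to 1); they miss things now and then, are a little off and sometimes report something else, mostly with a low value. They report only what shows in the picture. A call takes as long as a camera call. They do not tell look-alikes from the thing itself.
- silhouettes(query, camera): "mask" (384x512 bool, what is visible of it) and "pixel" ([column, row] in pixels, amid what is visible of it).
The state is a dict: "clock": time; "joints": joint angles; "dq": joint speeds; "joint_efforts": joint torques, N m; "position": TCP position; "ee_rot": TCP orientation; "force": force on the tool from outside, world axes, zero at the start; "ft_torque": the same for the moment, N m; "width": opening from 0.0 (shut) to 1.0 (fully open); "gripper_force": force on a finger pad.
Only numpy, scipy, OpenCV 4.12 (cv2) and the standard library are available. Lean on these libraries where they do the work, as an engineer would, in place of code of your own. Each camera call takes 0.05 s, during which the arm holds its last target. There are 200 camera calls.

## Task

In this plaster workshop, take the taller of the two stepped bracket casts and set it gently on the board with the higher wooden rest: foot flat on the board inside the pencilled outline, squarely, with its arm reaching over and bearing on the rest. Let go of it, then, with the gripper clear, press lightly down with the fingertips on the top of its arm, above the rest, to feel that it does not rock, and come off again. Leave the other bracket cast where it stands.

Things in the scene. Friction and masses are not known exactly. Their poses are not given: they have to be found in the camera images.
- deep_foot (a point): Taller blue plaster bracket cast, 0.38 kg, upside-down L in profile, flat top: foot 67 (x) x 50 (y) x 70 high with rounded back, 30 thick 36 wide arm from the foot's top. Point: in the foot, 35 above its underside; x along the arm, z up. Foot spans x -35 to 32, arm ends at x 94, its underside 40 above the foot's. Starts on its foot; the arm tips it if pressed unsupported. Grip here across y.
- deep_arm (a point): Point on the flat top of the same cast's arm, on its middle line, 70 mm in +x from the foot point and 70 mm above the foot's underside: the place to press (within about 15 mm will do; some 2 to 15 N). Same axes as the foot point.
- tall_stand_outline (a point): Fixed stand with the higher rest: plywood board 200 x 110 x 15, wooden rest block 60 x 60 x 40 high on it (other stand's rest: 15 high). Point: centre of the pencilled outline (92 x 78) on the board's top, 15 above the bench; the cast's foot point goes above it. x towards the rest, z up; align the cast's x with it. Rest's near face at x 48, middle at x 78, top 40 above the board.
- shallow_foot (a point): The other stepped bracket cast, 45 mm tall, same plan shape, arm underside 15 mm up; point in its foot half-way up. To be left alone.
Mind the look-alikes: they are no part of the job. Leave any turquoise or yellow look-alike of the part that bears deep_foot alone.

How it is judged:
By the outcome, as a careful person would: the job done as asked, in the order asked, and still so for the second after the job is handed in, with the robot touching nothing.
It also fails if it takes over 42 s, if anything falls off the work surface, if the arm or the gripper's body presses on something with over 40 N, if the wrist force passes 120 N, or if a joint passes its speed limit or range.

## Working session

There is one attempt and no reset: what is moved stays moved. The work goes in short steps, Python scripts to look and compute and a tool call to move; the robot and the scene stay as the last step left them, time stands still between calls to the robot, and variables do not carry over. Pictures are saved under pics/ and viewed, at most 10 in all, crops included, and the job is handed in when it is done.

Besides the shell and the picture viewer there is one more tool, called after ">>>" by a JSON object that holds its "name" and its "arguments", one argument or row to a line. jog_arm: Moves the arm, as the interface text tells. Its arguments: {"type":"object","properties":{"motion":{"type":"array"},"force":{"type":"number"}},"required":["motion"]}

```bash
mkdir -p pics
python3 - <<'E'
from cell import *
import cv2,numpy as np
print(observe(),grasp_offset)
for c in("side","top"):
    im=get_image(c);cv2.imwrite(f"pics/{c}0.png",im[:,:,::-1]);np.save(f"pics/{c}0.npy",im)
    p=camera_params(c);print(c,p)
    for q in("deep_foot","shallow_foot"):
        for r in silhouettes(q,c):print(q,r["p"],r["pixel"],r["mask"].sum())
E
```

```text
{'clock': 0.0, 'joints': array([-1.29862839,  0.43520524,  0.0250062 ,  1.57408943, -0.01160438,
        1.13402208, -0.07512886]), 'dq': array([-1.26753887e-04, -8.15114798e-04,  1.39298392e-03, -8.46532257e-04,
       -1.14578881e-04, -6.10638605e-05,  2.75218755e-04]), 'joint_efforts': array([-4.78108996e-04, -6.67849016e+01,  9.84633341e-01, -3.14446270e+01,
       -6.06247270e-02,  4.30548226e-02,  1.98756970e-04]), 'position': array([0.22866696, 0.58111282, 0.22595936]), 'ee_rot': array([-5.85419833e-01, -3.08641951e+00,  2.46985783e-03]), 'force': array([-0.64479757, -0.8812269 , -0.48175939]), 'ft_torque': array([-0.01201213,  0.04399566,  0.02992763]), 'gripper_force': 0.0, 'width': 0.9998856298384352} 0.0188
side {'vertical_fov': 49.73515313551711, 'cx': 264.9054712864118, 'cy': 192.36057686925113, 'T': array([[ 0.77608229, -0.42909419,  0.46214116, -0.10079802],
       [-0.63062733, -0.52534745,  0.57124358, -0.64991872],
       [-0.00233262, -0.73477087, -0.67831138,  0.88679705],
       [ 0.        ,  0.        ,  0.        ,  1.        ]])}
deep_foot 0.94 [272.2, 206.5] 870
deep_foot 0.92 [137.0, 180.3] 738
deep_foot 0.81 [261.7, 324.1] 1605
shallow_foot 0.82 [317.1, 181.5] 606
top {'vertical_fov': 54.95904670883619, 'cx': 258.464699711085, 'cy': 182.83123804201696, 'T': array([[-0.0209461 , -0.99161595,  0.12751108,  0.30190191],
       [-0.99975865,  0.02161984,  0.00390194,  0.02507119],
       [-0.00662599, -0.12739857, -0.99182947,  1.05989187],
       [ 0.        ,  0.        ,  0.        ,  1.        ]])}
deep_foot 0.94 [374.0, 263.4] 983
deep_foot 0.88 [267.1, 178.6] 716
deep_foot 0.63 [133.1, 264.7] 1037
shallow_foot 0.7 [263.5, 105.4] 735
```

View pics/side0.png

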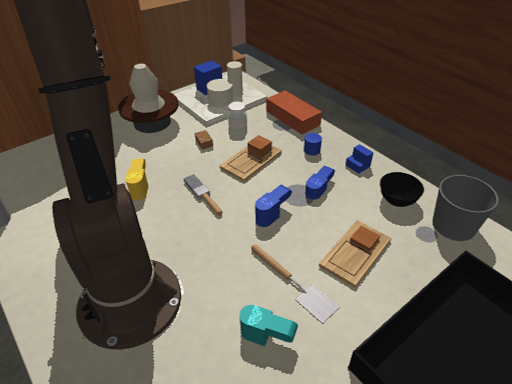

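View pics/top0.png

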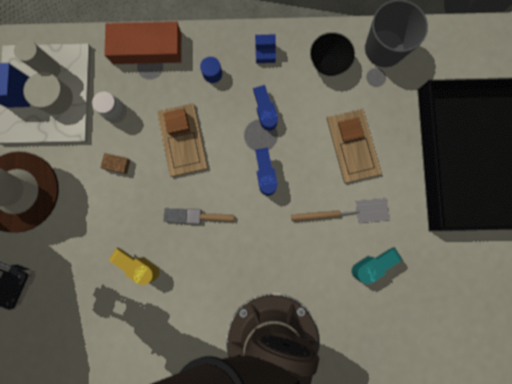

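The side picture shows the tall blue cast at (272,206) and the shallow cast at (317,181). The stand with the higher rest is at (252,157). In the top picture they are at (267,178), (264,105) and (183,140).

Run:
```python
import cv2,numpy as np
s=np.load("pics/side0.npy")[:,:,::-1];t=np.load("pics/top0.npy")[:,:,::-1]
a=cv2.resize(s[130:185,215:290],None,fx=5.2,fy=5.2,interpolation=cv2.INTER_CUBIC)
b=cv2.resize(t[95:185,150:215],None,fx=5.2,fy=5.2,interpolation=cv2.INTER_CUBIC)
o=np.zeros((max(len(a),len(b)),a.shape[1]+b.shape[1],3),np.uint8);o[:len(a),:a.shape[1]]=a;o[:len(b),a.shape[1]:]=b
print(o.shape,a.shape);cv2.imwrite("pics/crop.png",o)
```

```text
(468, 728, 3) (286, 390, 3)
```

View pics/crop.png

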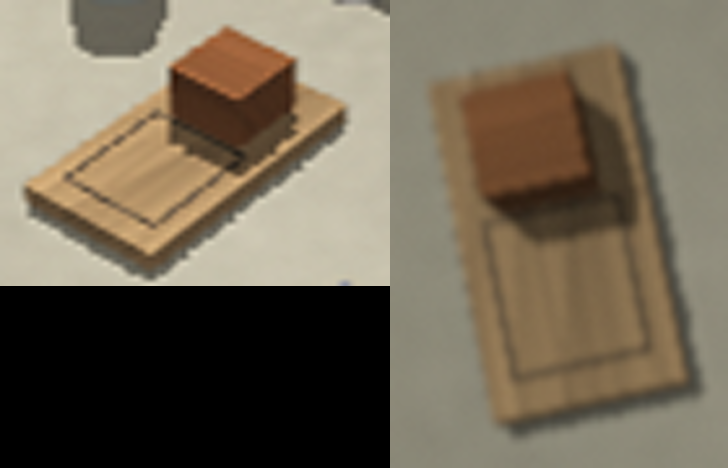

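The crop shows the stand with all the outline corners and the corners of the rest's top. I'll fit the stand from those corners and the cast from its masks.

```bash
cat > h.py <<'E'
import numpy as np,cv2
from cell import *
from scipy.optimize import least_squares,minimize
def proj(c,P):
    p=camera_params(c);T=p["T"];q=(np.asarray(P)-T[:3,3])@T[:3,:3]
    f=192/np.tan(np.radians(p["vertical_fov"]/2))
    return np.c_[p["cx"]+f*q[:,0]/q[:,2],p["cy"]+f*q[:,1]/q[:,2]]
def place(v,z,P):
    c,s=np.cos(v[2]),np.sin(v[2]);P=np.asarray(P,float)
    return np.c_[v[0]+c*P[:,0]-s*P[:,1],v[1]+s*P[:,0]+c*P[:,1],z+P[:,2]]
a=np.linspace(np.pi/2,3*np.pi/2,15)
plan=np.r_[np.c_[-.01+.025*np.cos(a),.025*np.sin(a)],[[.032,-.025],[.032,.025]]]
foot=np.r_[np.c_[plan,0*plan[:,0]],np.c_[plan,0*plan[:,0]+.07]]
arm=np.array([[x,y,z] for x in(.0,.094) for y in(-.018,.018) for z in(.04,.07)])
def render(c,v,z,S=4):
    m=np.zeros((384*S,512*S),np.uint8)
    for P in(foot,arm):
        h=cv2.convexHull((proj(c,place(v,z,P))*S+S/2).round().astype(np.int32));cv2.fillConvexPoly(m,h,1)
    return m
def blue(im):
    h=cv2.cvtColor(im,cv2.COLOR_RGB2HSV);return ((h[...,0]>108)&(h[...,0]<130)&(h[...,1]>120)&(h[...,2]>40)).astype(np.uint8)
def fitcast(ims,v0,z,cams=("side","top")):
    M={}
    for c in cams:
        n,l=cv2.connectedComponents(blue(ims[c]));r=render(c,v0,z,1);k=np.bincount(l[(r>0)&(l>0)]).argmax()
        M[c]=cv2.resize((l==k).astype(np.uint8),None,fx=4,fy=4,interpolation=cv2.INTER_NEAREST)
    def cost(w):
        v=np.array(v0)+w*[.01,.01,.1];return sum(1-(m&render(c,v,z)).sum()/(m|render(c,v,z)).sum() for c,m in M.items())
    s=minimize(cost,[0,0,0],method="Nelder-Mead",options=dict(initial_simplex=[[0,0,0],[1,0,0],[0,1,0],[0,0,2]]));s=minimize(cost,s.x,method="Nelder-Mead",options=dict(initial_simplex=s.x+.4*np.r_[[[0,0,0]],np.eye(3)]))
    return np.array(v0)+s.x*[.01,.01,.1],s.fun
def look(tag):
    ims={}
    for c in("side","top"):
        ims[c]=get_image(c);cv2.imwrite(f"pics/{c}{tag}.png",ims[c][:,:,::-1]);np.save(f"pics/{c}{tag}.npy",ims[c])
    return ims
E
python3 - <<'E'
from h import *
O=[[.046,.039,0],[.046,-.039,0],[-.046,-.039,0],[-.046,.039,0],[.108,.03,.04],[.108,-.03,.04],[.048,-.03,.04],[.048,.03,.04]]
side=np.array([[157,112],[243,160],[155,226],[65,178],[228,27],[297,62],[237,100],[172,68]],float)
top=np.array([[484,228],[628,197],[650,350],[517,380],[461,100],[568,70],[594,178],[487,197]],float)-[390,0]
side=(side+.5)/5.2-.5+[215,130];top=(top+.5)/5.2-.5+[150,95]
f=lambda v:np.r_[(proj("side",place(v,.015,O))-side).ravel(),(proj("top",place(v,.015,O))-top).ravel()]
r=least_squares(f,[.4,.15,.2]);print("stand",r.x,np.abs(r.fun).max(),np.sqrt((r.fun**2).mean()))
for n,k in(("side",slice(0,16)),("top",slice(16,32))):
    q=least_squares(lambda v:f(v)[k],r.x);print(n,q.x,np.abs(q.fun).max())
ims={c:np.load(f"pics/{c}0.npy") for c in("side","top")}
for v0 in([.36,.02,0.1],):
    print(fitcast(ims,v0,0))
    for c in("side","top"):print(c,fitcast(ims,v0,0,(c,)))
E
```

```text
stand [0.53543344 0.2426778  0.19669678] 1.3291487139055391 0.6044226233622175
side [0.53527792 0.24496089 0.19174371] 0.8564655014899927
top [0.5359715  0.24166027 0.19969014] 1.0349475537383626
(array([0.43485095, 0.00604771, 0.17349171]), np.float64(0.26379556489262745))
side (array([0.43408268, 0.00634079, 0.20844721]), np.float64(0.09720655563665315))Traceback (most recent call last):
  File "<stdin>", line 13, in <module>
  File "h.py", line 29, in fitcast
    s=minimize(cost,[0,0,0],method="Nelder-Mead",options=dict(initial_simplex=[[0,0,0],[1,0,0],[0,1,0],[0,0,2]]));s=minimize(cost,s.x,method="Nelder-Mead",options=dict(initial_simplex=s.x+.4*np.r_[[[0,0,0]],np.eye(3)]))
    res = _minimize_neldermead(fun, x0, args, callback, bounds=bounds,
                               **options)
    fxr = func(xr)
    fx = function(np.copy(x), *(wrapper_args + args))
  File "h.py", line 28, in cost
    v=np.array(v0)+w*[.01,.01,.1];return sum(1-(m&render(c,v,z)).sum()/(m|render(c,v,z)).sum() for c,m in M.items())
                                         ~~~^^^^^^^^^^^^^^^^^^^^^^^^^^^^^^^^^^^^^^^^^^^^^^^^^^^^^^^^^^^^^^^^^^^^^^^^
  File "h.py", line 28, in <genexpr>
    v=np.array(v0)+w*[.01,.01,.1];return sum(1-(m&render(c,v,z)).sum()/(m|render(c,v,z)).sum() for c,m in M.items())
                                                  ~~~~~~^^^^^^^
  File "h.py", line 18, in render
    h=cv2.convexHull((proj(c,place(v,z,P))*S+S/2).round().astype(np.int32));cv2.fillConvexPoly(m,h,1)
                      ~~~~^^^^^^^^^^^^^^^^
  File "h.py", line 5, in proj
    p=camera_params(c);T=p["T"];q=(np.asarray(P)-T[:3,3])@T[:3,:3]
ValueError: time passes only in moves, steps and waits
```

```bash
sed -i 's/^def proj/CP={c:camera_params(c) for c in("side","top")}\ndef proj/; s/p=camera_params(c);T/p=CP[c];T/' h.py
python3 - <<'E'
from h import *
ims={c:np.load(f"pics/{c}0.npy") for c in("side","top")}
v0=[.435,.006,.17]
for cams in(("side",),("top",),("side","top")):print(cams,fitcast(ims,v0,0,cams))
b=cv2.resize(ims["top"][140:200,235:295],None,fx=6,fy=6,interpolation=cv2.INTER_NEAREST)
v,_=fitcast(ims,v0,0)
m=render("top",v,0,6)[840:1200,1410:1770];cs,_=cv2.findContours(m,0,1);cv2.drawContours(b,cs,-1,(255,0,0),1)
mb=cv2.resize(blue(ims["top"])[140:200,235:295]*255,None,fx=6,fy=6,interpolation=cv2.INTER_NEAREST)
cv2.imwrite("pics/ov.png",np.hstack([b[:,:,::-1],np.dstack([mb]*3)]))
E
```

```text
('side',) (array([0.43369516, 0.00599248, 0.21560014]), np.float64(0.09620370985971682))
('top',) (array([0.43660854, 0.00504552, 0.14777202]), np.float64(0.15168220510741792))
('side', 'top') (array([0.43493682, 0.00560554, 0.17950624]), np.float64(0.26533605364106816))
```

View pics/ov.png

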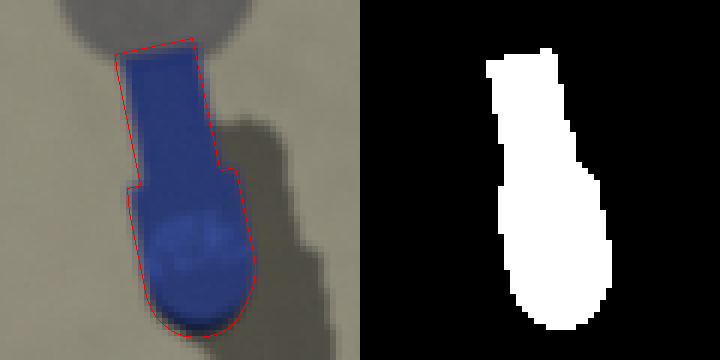

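```bash
cat > d.py <<'E'
import sys,numpy as np
from cell import observe
from scipy.spatial.transform import Rotation as Ro
o=observe();x,y,z,yaw=map(float,sys.argv[1:5])   # yaw: direction of cast x; tool y = cast +y
R=Ro.from_rotvec(o["ee_rot"]);ty=np.array([-np.sin(yaw),np.cos(yaw),0]);tz=np.array([0,0,-1.]);G=Ro.from_matrix(np.c_[np.cross(ty,tz),ty,tz])
print("clock",o["clock"],"pos",o["position"].round(4),"yaw",-R.as_matrix()[0,1].round(4),"tilt",R.as_matrix()[:,2].round(4),"j",o["joints"].round(2))
print("shift",R.inv().apply(np.array([x,y,z])-o["position"]).round(4),"turn",(R.inv()*G).as_rotvec().round(4),"F",o["force"].round(2),"w",o["width"]*92)
E
python3 d.py .44 .007 .15 .18
```

```text
clock 0.3 pos [0.2288 0.5815 0.2264] yaw -0.3662 tilt [-2.e-04 -5.e-04 -1.e+00] j [-1.3   0.43  0.02  1.57 -0.01  1.13 -0.08]
shift [-0.4069 -0.4572  0.0767] turn [-5.000e-04 -1.000e-04 -5.549e-01] F [-0.14  0.1  -0.83] w 91.89544092069661
```

>>> {"name": "jog_arm", "arguments": {
  "motion": [
    [[-0.407, -0.457, 0.0, 0, 0, -0.555, -1], [-0.407, -0.457, 0.0, 0, 0, -0.555, -1], [-0.407, -0.457, 0.0, 0, 0, -0.555, -1], [-0.407, -0.457, 0.0, 0, 0, -0.555, -1], [-0.407, -0.457, 0.0, 0, 0, -0.555, -1], [-0.407, -0.457, 0.0, 0, 0, -0.555, -1], [-0.407, -0.457, 0.0, 0, 0, -0.555, -1], [-0.407, -0.457, 0.0, 0, 0, -0.555, -1], [-0.407, -0.457, 0.0, 0, 0, -0.555, -1], [-0.407, -0.457, 0.0, 0, 0, -0.555, -1]]
  ]
}}

```text
clock: 1.13
position: [0.373, 0.1886, 0.227]
ee_rot: [-0.282, 3.128, 0.001]
force: [0.5, 0.6, 0.4]
width: 1.001
gripper_force: 0.0
```

```bash
python3 d.py .44 .007 .15 .18
```

```text
clock 1.1333 pos [0.373  0.1886 0.227 ] yaw 0.1791 tilt [ 6.e-04  6.e-04 -1.e+00] j [-0.69  0.09  0.1   2.05 -0.01  1.    1.17]
shift [-0.0333 -0.1907  0.0769] turn [0.0005 0.0007 0.0001] F [0.54 0.63 0.42] w 92.06796294399524
```

>>> {"name": "jog_arm", "arguments": {
  "motion": [
    [[-0.033, -0.191, 0.05, 0, 0, 0, -1], [-0.033, -0.191, 0.05, 0, 0, 0, -1], [-0.033, -0.191, 0.05, 0, 0, 0, -1], [-0.033, -0.191, 0.05, 0, 0, 0, -1], [-0.033, -0.191, 0.05, 0, 0, 0, -1], [-0.033, -0.191, 0.05, 0, 0, 0, -1], [-0.033, -0.191, 0.05, 0, 0, 0, -1], [-0.033, -0.191, 0.05, 0, 0, 0, -1]]
  ]
}}

```text
clock: 1.8
position: [0.4393, 0.0089, 0.1767]
ee_rot: [0.282, -3.129, -0.001]
force: [-0.5, 1.0, 1.0]
width: 1.001
gripper_force: 0.0
```

```bash
python3 d.py .44 .007 .019 .18
python3 - <<'E'
from h import *
ims=look(1)
c=[cv2.resize(ims[k][r:r+130,x:x+130],(390,390),interpolation=cv2.INTER_CUBIC) for k,r,x in(("side",120,205),("top",110,200))]
cv2.imwrite("pics/c1.png",np.hstack(c)[:,:,::-1])
E
```

```text
clock 1.8 pos [0.4393 0.0089 0.1767] yaw 0.1788 tilt [-2.e-04  3.e-04 -1.e+00] j [-0.38  0.19  0.27  2.09 -0.07  0.88  1.69]
shift [-0.0003 -0.0021  0.1577] turn [ 0.0004 -0.0001 -0.0002] F [-0.48  1.03  0.97] w 92.13388689169298
```

View pics/c1.png

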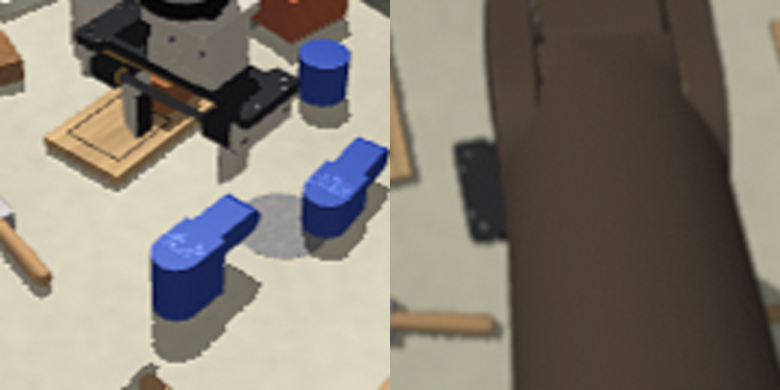

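The crop shows the gripper open above the tall cast at (190,260 in the crop), in line with it, and the shallow cast is clear. I'll descend and grip.

>>> {"name": "jog_arm", "arguments": {
  "motion": [
    [[0, -0.002, 0.03, 0, 0, 0, -1], [0, -0.002, 0.06, 0, 0, 0, -1], [0, -0.002, 0.09, 0, 0, 0, -1], [0, -0.002, 0.115, 0, 0, 0, -1], [0, -0.002, 0.135, 0, 0, 0, -1], [0, -0.002, 0.147, 0, 0, 0, -1], [0, -0.002, 0.156, 0, 0, 0, -1], [0, -0.002, 0.156, 0, 0, 0, -1], [0, -0.002, 0.156, 0, 0, 0, -1]]
  ]
}}

```text
clock: 2.65
position: [0.4399, 0.0073, 0.0209]
ee_rot: [0.284, -3.129, -0.0]
force: [0.2, -0.6, -0.3]
width: 1.003
gripper_force: 0.0
```

>>> {"name": "jog_arm", "arguments": {
  "motion": [
    [[0, 0, 0, 0, 0, 0, 0.3], [0, 0, 0, 0, 0, 0, 0.6], [0, 0, 0, 0, 0, 0, 1], [0, 0, 0, 0, 0, 0, 1], [0, 0, 0, 0, 0, 0, 1], [0, 0, 0, 0, 0, 0, 1], [0, 0, 0, 0, 0, 0, 1], [0, 0, 0, 0, 0, 0, 1]]
  ],
  "force": 30
}}

```text
clock: 3.32
position: [0.4399, 0.0065, 0.0208]
ee_rot: [-0.282, 3.129, -0.0]
force: [0.5, -0.5, 2.6]
width: 0.546
gripper_force: 29.8
```

```bash
python3 d.py .5405 .2437 .08 .197
python3 - <<'E'
from h import *
ims=look(2)
print(fitcast(ims,[.435,.006,.18],0,("side",)))
E
```

```text
clock 3.3167 pos [0.4399 0.0065 0.0208] yaw 0.179 tilt [ 3.e-04 -0.e+00 -1.e+00] j [-0.29  0.46  0.2   2.23 -0.19  0.46  1.81]
shift [-0.1414  0.2154 -0.0591] turn [-0.0001  0.0003 -0.017 ] F [ 0.47 -0.54  2.63] w 50.24439532311069
(array([0.43036069, 0.01304401, 0.887296  ]), np.float64(0.5225643188528047))
```

>>> {"name": "jog_arm", "arguments": {
  "motion": [
    [[0, 0, -0.01, 0, 0, 0, 1], [0, 0, -0.03, 0, 0, 0, 1], [0, 0, -0.06, 0, 0, 0, 1], [0, 0, -0.09, 0, 0, 0, 1], [0, 0, -0.115, 0, 0, 0, 1], [0, 0, -0.13, 0, 0, 0, 1], [0, 0, -0.13, 0, 0, 0, 1]]
  ]
}}

```text
clock: 4.0
position: [0.4411, 0.0069, 0.1531]
ee_rot: [-0.282, 3.125, 0.001]
force: [0.6, 0.7, -4.9]
width: 0.545
gripper_force: 29.8
```

>>> {"name": "jog_arm", "arguments": {
  "motion": [
    [[-0.02, 0.03, 0, 0, 0, -0.01, 1], [-0.04, 0.06, 0, 0, 0, -0.018, 1], [-0.06, 0.09, 0, 0, 0, -0.018, 1], [-0.08, 0.12, 0, 0, 0, -0.018, 1], [-0.1, 0.15, 0, 0, 0, -0.018, 1], [-0.12, 0.18, 0, 0, 0, -0.018, 1], [-0.135, 0.205, 0, 0, 0, -0.018, 1], [-0.141, 0.215, 0, 0, 0, -0.018, 1], [-0.141, 0.215, 0, 0, 0, -0.018, 1], [-0.141, 0.215, 0, 0, 0, -0.018, 1]]
  ]
}}

```text
clock: 4.83
position: [0.5389, 0.2432, 0.1485]
ee_rot: [0.312, -3.123, 0.002]
force: [-0.2, -0.9, -4.6]
width: 0.546
gripper_force: 29.8
```

```bash
python3 d.py .5403 .2437 .055 .197
python3 - <<'E'
from h import *
ims=look(3);o=observe();z=o["position"][2]-.0208
m=blue(ims["side"]);v=[.535,.2425,.197]
im=cv2.resize(ims["side"],None,fx=4,fy=4,interpolation=cv2.INTER_CUBIC)
cs,_=cv2.findContours(render("side",v,z,4),0,1);cv2.drawContours(im,cs,-1,(255,0,0),1)
im=im[240:760,700:1300];b=cv2.resize(ims["top"][90:190,150:220],None,fx=2.8,fy=2.8)
cv2.imwrite("pics/c3.png",im[:,:,::-1])
E
```

```text
clock 4.8333 pos [0.5389 0.2432 0.1485] yaw 0.198 tilt [-0.003  -0.0019 -1.    ] j [-0.66  0.46  0.21  1.76 -0.11  0.94  1.36]
shift [-0.0018  0.0003  0.0935] turn [-0.0013 -0.0033  0.0024] F [-0.23 -0.93 -4.63] w 50.220839165066025
```

View pics/c3.png

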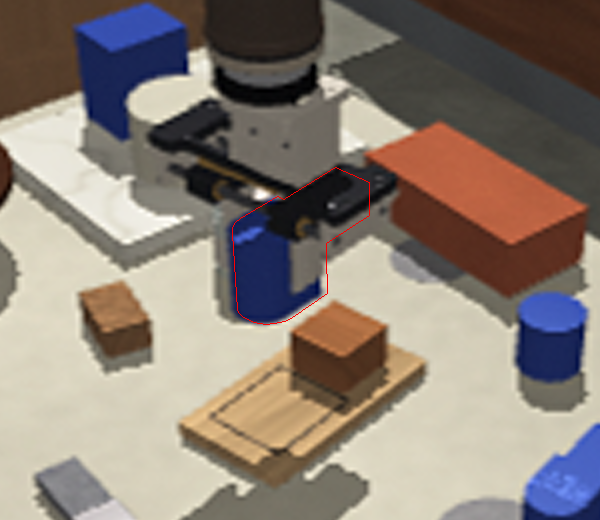

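The overlay outline matches the held foot's left and bottom edges (about (235,230) to (325,300)), and the cast hangs over the stand as predicted. I'll lower it.

>>> {"name": "jog_arm", "arguments": {
  "motion": [
    [[-0.002, 0, 0.02, 0, 0, 0, 1], [-0.002, 0, 0.045, 0, 0, 0, 1], [-0.002, 0, 0.07, 0, 0, 0, 1], [-0.002, 0, 0.085, 0, 0, 0, 1], [-0.002, 0, 0.095, 0, 0, 0, 1], [-0.002, 0, 0.1, 0, 0, 0, 1], [-0.002, 0, 0.1, 0, 0, 0, 1], [-0.002, 0, 0.1, 0, 0, 0, 1], [-0.002, 0, 0.1, 0, 0, 0, 1]]
  ]
}}

```text
clock: 5.68
position: [0.5428, 0.244, 0.0519]
ee_rot: [-0.31, 3.124, 0.001]
force: [0.4, 0.6, -4.5]
width: 0.544
gripper_force: 29.8
```

```bash
python3 d.py .5403 .2437 .0358 .197
python3 - <<'E'
from h import *
ims=look(4);o=observe();z=o["position"][2]-.0208
v=[.5354,.2425,.197]
im=cv2.resize(ims["side"],None,fx=7,fy=7,interpolation=cv2.INTER_CUBIC)
cs,_=cv2.findContours(render("side",v,z,7),0,1);cv2.drawContours(im,cs,-1,(255,0,0),1)
cv2.imwrite("pics/c4.png",im[770:1350,1450:2100,::-1])
E
```

```text
clock 5.6833 pos [0.5428 0.244  0.0519] yaw 0.1965 tilt [ 1.7e-03  9.0e-04 -1.0e+00] j [-0.64  0.58  0.18  1.84 -0.15  0.73  1.39]
shift [0.0025 0.0002 0.0161] turn [0.0006 0.0019 0.0008] F [ 0.38  0.55 -4.48] w 50.0454752058341
```

View pics/c4.png

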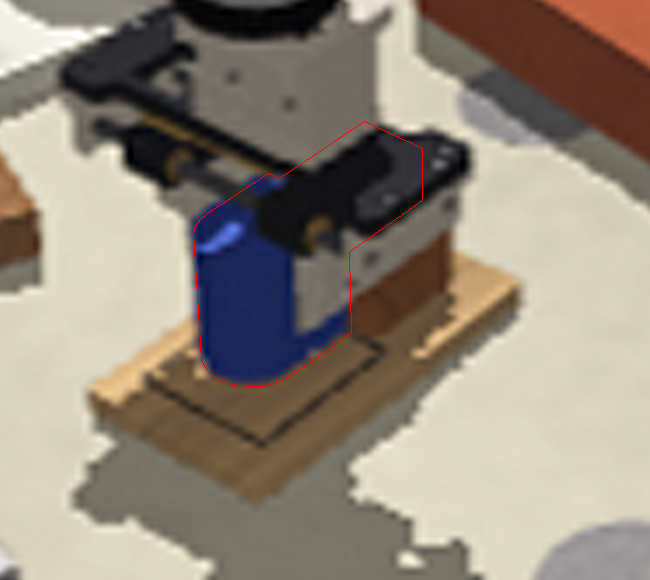

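The overlay agrees with the foot, which sits over the outline just in front of the rest. I'll go down slowly to contact.

>>> {"name": "jog_arm", "arguments": {
  "motion": [
    [[0.001, 0, 0.003, 0, 0, 0, 1], [0.002, 0, 0.006, 0, 0, 0, 1], [0.002, 0, 0.009, 0, 0, 0, 1], [0.002, 0, 0.011, 0, 0.001, 0, 1], [0.002, 0, 0.0125, 0, 0.001, 0, 1], [0.002, 0, 0.0135, 0, 0.001, 0, 1], [0.002, 0, 0.0145, 0, 0.001, 0, 1], [0.002, 0, 0.015, 0, 0.001, 0, 1], [0.002, 0, 0.015, 0, 0.001, 0, 1]]
  ]
}}

```text
clock: 6.53
position: [0.5401, 0.2434, 0.036]
ee_rot: [0.311, -3.125, -0.0]
force: [-0.8, -1.4, -2.0]
width: 0.541
gripper_force: 29.8
```

```bash
python3 d.py .5403 .2437 .0358 .197
```

```text
clock 6.5333 pos [0.5401 0.2434 0.036 ] yaw 0.1968 tilt [-8.e-04 -0.e+00 -1.e+00] j [-0.63  0.6   0.17  1.85 -0.15  0.7   1.4 ]
shift [-0.0002  0.0002  0.0002] turn [ 0.0001 -0.0007  0.0011] F [-0.8  -1.36 -2.01] w 49.76165567784145
```

>>> {"name": "jog_arm", "arguments": {
  "motion": [
    [[0, 0, 0.0004, 0, 0, 0, 1], [0, 0, 0.0007, 0, 0, 0, 1], [0, 0, 0.0007, 0, 0, 0, 1], [0, 0, 0.0007, 0, 0, 0, 1]]
  ]
}}

```text
clock: 6.87
position: [0.5401, 0.2435, 0.0359]
ee_rot: [0.311, -3.126, -0.0]
force: [-4.8, -1.7, 7.1]
width: 0.544
gripper_force: 29.9
```

```bash
python3 d.py .5403 .2437 .0358 .197
```

```text
clock 6.8667 pos [0.5401 0.2435 0.0359] yaw 0.1968 tilt [-6.e-04  2.e-04 -1.e+00] j [-0.63  0.6   0.17  1.85 -0.15  0.7   1.4 ]
shift [-0.0002  0.0002  0.0001] turn [ 0.0003 -0.0005  0.0011] F [-4.82 -1.69  7.13] w 50.04223334171927
```

>>> {"name": "jog_arm", "arguments": {
  "motion": [
    [[0, 0, -0.0004, 0, 0, 0, 1], [0, 0, -0.0004, 0, 0, 0, -0.1], [0, 0, -0.0004, 0, 0, 0, -0.2], [0, 0, -0.0004, 0, 0, 0, -0.4], [0, 0, -0.0004, 0, 0, 0, -0.6], [0, 0, -0.0004, 0, 0, 0, -0.8], [0, 0, -0.0004, 0, 0, 0, -0.8], [0, 0, -0.0004, 0, 0, 0, -0.8]]
  ]
}}

```text
clock: 7.53
position: [0.5401, 0.2435, 0.0354]
ee_rot: [0.311, -3.125, 0.0]
force: [0.0, 0.4, 0.6]
width: 0.886
gripper_force: 0.0
```

>>> {"name": "jog_arm", "arguments": {
  "motion": [
    [[0, 0, -0.01, 0, 0, 0, -0.8], [0, 0, -0.025, 0, 0, 0, -0.8], [0, 0, -0.05, 0, 0, 0, -0.8], [0, 0, -0.08, 0, 0, 0, -0.8], [0, 0, -0.11, 0, 0, 0, -0.8], [0, 0, -0.14, 0, 0, 0, -0.8], [0, 0, -0.16, 0, 0, 0, -0.8], [0, 0, -0.16, 0, 0, 0, -0.8]]
  ]
}}

```text
clock: 8.2
position: [0.5425, 0.2444, 0.2011]
ee_rot: [-0.31, 3.12, 0.005]
force: [1.5, -0.6, -0.2]
width: 0.9
gripper_force: 0.0
```

```bash
python3 d.py .6 .256 .13 .197
python3 - <<'E'
from h import *
ims=look(5)
v,e=fitcast(ims,[.5354,.2425,.197],.015,("side",));print(v,e)
im=cv2.resize(ims["side"],None,fx=7,fy=7,interpolation=cv2.INTER_CUBIC)
cs,_=cv2.findContours(render("side",[.5354,.2425,.197],.015,7),0,1);cv2.drawContours(im,cs,-1,(255,0,0),1)
cv2.imwrite("pics/c5.png",im[770:1350,1450:2100,::-1])
E
```

```text
clock 8.2 pos [0.5425 0.2444 0.2011] yaw 0.1965 tilt [ 0.0061  0.0039 -1.    ] j [-0.67  0.4   0.22  1.7  -0.1   1.04  1.35]
shift [-0.0581 -0.0001  0.0715] turn [0.0026 0.0067 0.0008] F [ 1.5  -0.58 -0.18] w 82.79606266263725
[0.53406826 0.2455705  0.23373965] 0.09199999999999997
```

View pics/c5.png

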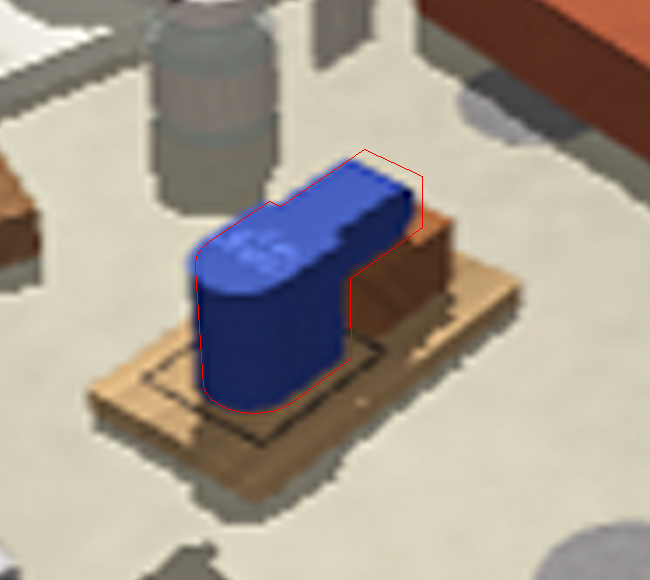

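The cast stands within the outline (corners at about (145,380), (262,445), (383,350)) and its arm lies on the rest. The yaw difference equals the bias seen in the first side fit. Next I'll shut the fingers and go over the pressing point.

>>> {"name": "jog_arm", "arguments": {
  "motion": [
    [[-0.02, 0, 0.0, 0, 0, 0, 0], [-0.04, 0, 0.0, 0, 0, 0, 1], [-0.058, 0, 0.0, 0, 0, 0, 1], [-0.061, 0, 0.02, 0, 0, 0, 1], [-0.061, 0, 0.045, 0, 0, 0, 1], [-0.061, 0, 0.07, 0, 0, 0, 1], [-0.061, 0, 0.085, 0, 0, 0, 1], [-0.061, 0, 0.09, 0, 0, 0, 1], [-0.061, 0, 0.09, 0, 0, 0, 1], [-0.061, 0, 0.09, 0, 0, 0, 1]]
  ],
  "force": 10
}}

```text
clock: 9.13
position: [0.5999, 0.2554, 0.1054]
ee_rot: [0.31, -3.125, 0.001]
force: [-0.0, -0.0, 0.5]
width: 0.227
gripper_force: 0.0
```

```bash
python3 d.py .604 .2562 .085 .197
```

```text
clock 9.1333 pos [0.5999 0.2554 0.1054] yaw 0.1968 tilt [-1.4e-03 -5.0e-04 -1.0e+00] j [-0.62  0.59  0.21  1.65 -0.14  0.92  1.41]
shift [-0.0043  0.      0.0204] turn [-0.0002 -0.0015  0.0011] F [-0.03 -0.02  0.49] w 20.840992221759052
```

>>> {"name": "jog_arm", "arguments": {
  "motion": [
    [[-0.004, 0, 0.004, 0, 0, 0, 1], [-0.004, 0, 0.008, 0, 0, 0, 1], [-0.004, 0, 0.012, 0, 0, 0, 1], [-0.004, 0, 0.015, 0, 0, 0, 1], [-0.004, 0, 0.017, 0, 0, 0, 1], [-0.004, 0, 0.0185, 0, 0, 0, 1], [-0.004, 0, 0.0195, 0, 0, 0, 1], [-0.004, 0, 0.0195, 0, 0, 0, 1], [-0.004, 0, 0.0195, 0, 0, 0, 1]]
  ]
}}

```text
clock: 9.88
position: [0.6038, 0.2562, 0.0859]
ee_rot: [0.311, -3.125, 0.0]
force: [-0.7, 1.0, -0.5]
width: 0.003
gripper_force: 0.0
```

```bash
python3 d.py .604 .2562 .085 .197
```

```text
clock 9.8833 pos [0.6038 0.2562 0.0859] yaw 0.1968 tilt [-9.e-04 -1.e-04 -1.e+00] j [-0.61  0.62  0.2   1.65 -0.15  0.89  1.42]
shift [-0.0002 -0.0001  0.0009] turn [ 0.     -0.0009  0.0011] F [-0.69  1.01 -0.5 ] w 0.30815107297157684
```

>>> {"name": "jog_arm", "arguments": {
  "motion": [
    [[0, 0, 0.0004, 0, 0, 0, 1], [0, 0, 0.0008, 0, 0, 0, 1], [0, 0, 0.0011, 0, 0, 0, 1], [0, 0, 0.0013, 0, 0, 0, 1], [0, 0, 0.0013, 0, 0, 0, 1], [0, 0, 0.0013, 0, 0, 0, 1]]
  ]
}}

```text
clock: 10.38
position: [0.6039, 0.2563, 0.0854]
ee_rot: [0.311, -3.126, -0.001]
force: [-1.8, -1.7, 6.0]
width: 0.007
gripper_force: 3.4
```

>>> {"name": "jog_arm", "arguments": {
  "motion": [
    [[0, 0, 0.0001, 0, 0, 0, 1], [0, 0, 0.0001, 0, 0, 0, 1], [0, 0, 0.0001, 0, 0, 0, 1], [0, 0, 0.0001, 0, 0, 0, 1]]
  ]
}}

```text
clock: 10.72
position: [0.604, 0.2563, 0.0854]
ee_rot: [0.311, -3.126, -0.0]
force: [-2.8, -0.8, 7.6]
width: 0.003
gripper_force: 3.8
```

>>> {"name": "jog_arm", "arguments": {
  "motion": [
    [[0, 0, -0.005, 0, 0, 0, 1], [0, 0, -0.02, 0, 0, 0, 1], [0, 0, -0.05, 0, 0, 0, 1], [0, 0, -0.08, 0, 0, 0, 1], [0, 0, -0.11, 0, 0, 0, 1], [0, 0, -0.12, 0, 0, 0, 1], [0, 0, -0.12, 0, 0, 0, 1], [0, 0, -0.12, 0, 0, 0, 1]]
  ]
}}

```text
clock: 11.38
position: [0.6039, 0.2563, 0.2046]
ee_rot: [0.311, -3.126, -0.001]
force: [0.4, -0.6, -0.8]
width: 0.004
gripper_force: 0.0
```

```bash
python3 d.py .604 .2562 .2 .197
python3 - <<'E'
from h import *
ims=look(6);print(fitcast(ims,[.5354,.2425,.197],.015,("side",)))
im=cv2.resize(ims["side"][100:220,200:340],None,fx=4.5,fy=4.5,interpolation=cv2.INTER_CUBIC)
cv2.imwrite("pics/c6.png",im[:,:,::-1])
E
```

```text
clock 11.3833 pos [0.6039 0.2563 0.2046] yaw 0.1969 tilt [-4.e-04  3.e-04 -1.e+00] j [-0.63  0.51  0.23  1.53 -0.12  1.12  1.39]
shift [-0.0001 -0.0001  0.0046] turn [ 0.0004 -0.0003  0.0012] F [ 0.41 -0.64 -0.83] w 0.3818986485013468
(array([0.53406826, 0.2455705 , 0.23373965]), np.float64(0.0933617021276596))
```

View pics/c6.png

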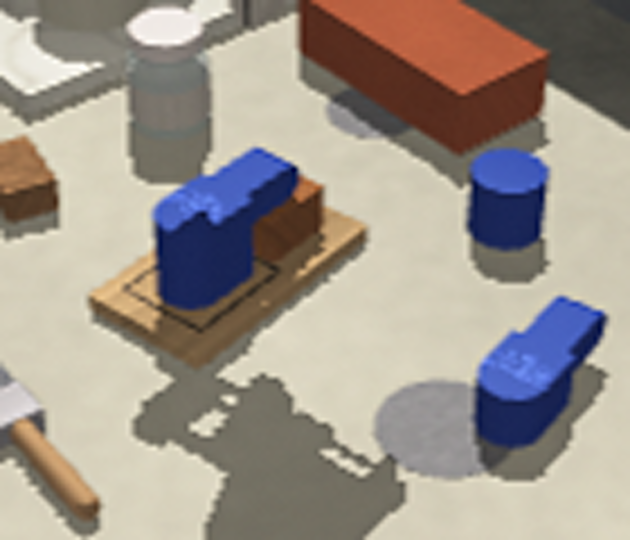

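The cast did not move under the press: its fit is the same as before. It stands inside the outline with its arm on the rest (crop about (205,230)), and the other cast is untouched at (530,370).

```bash
python3 -c "
from cell import *
print(sign_off())"
```

```text
the job is handed in; nothing more can be done
None
```

The taller cast now stands squarely inside the pencilled outline with its arm on the higher rest. I pressed lightly on the arm above the rest (about 6–8 N) and it did not rock, the other bracket cast was left where it stood, and the job was handed in at about 11.5 s.

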